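# Knock a chocolate bar out of its mould

## Task

The chocolate bar is stuck down inside the white mould: lift the red handle beside the mould to drive the knockout rod up from below until the bar stands well proud, then take the bar by its sides and lay it flat, the same way up, on the middle of the marble slab. Set it down gently without dropping it, let go, and leave the other loose things where they are.

Things in the scene. Friction and masses are not known exactly. Their poses are not given: they have to be found in the camera images.
- stand: Fixed demoulding stand: blue base plate (110 x 300 x 10 mm) carrying, on four legs, a white mould block 72 mm (x) by 128 mm (y) whose rim is 142 mm above the table. Its cavity, open at the top, is 48 mm (x) by 104 mm (y) and 56 mm deep, walls 12 mm thick, with a 36 mm hole in the 8 mm thick floor for the knockout rod. Origin: on the table, straight under the centre of the cavity; z up, y along the mould's length, the red handle on the -y side. The stand's place and yaw vary.
- knockout (a joint): Height of the knockout rod in m: 0 down, 0.050 fully up. A vertical slide; rod, crosspiece under the mould, post and red handle move as one piece, straight up and down. The rod (30 mm in diameter) meets the bar's underside at 0.005 and from there lifts it one for one; at 0.050 the bar stands 39 mm above the rim with its lowest 11 mm still in the cavity. About 12 to 16 N lift it; the slide is stiff, so it stays at whatever height it is let go.
- handle (a point): Centre of the red handle, a bar 20 mm wide (stand's x), 60 mm long (stand's y) and 22 mm high, on top of a 14 mm post; it lies 120 mm from the cavity's centre towards the stand's -y, 116 mm above the table when the rod is down, and moves with the rod. Its axes are the stand's. Free on both long sides for fingers from above; the top of a guide bracket lies 32 mm below this point when the rod is down.
- bar_center (a point): Centre of the loose dark chocolate bar: 44 mm (x) by 100 mm (y) by 50 mm high (z), about 0.24 kg, rigid. It starts in the mould cavity with its top 6 mm below the rim, with 2 mm of play all round; z is up out of the mould.
- slab: Fixed pale marble slab, 120 mm (x) by 160 mm (y), 15 mm thick; origin at the centre of its underside, on the table, so the top is at 15 mm. It may lie in either of two places, swapped with the green board.
- board: Fixed green plastic board of the same size as the marble slab, origin at the centre of its underside. Not the place for the bar.
- ring0_center (a point): A loose open white ring mould, 70 mm in diameter, 45 mm high, standing on the table; this point is its centre. A bystander.
- ring1_center (a point): A loose open white ring mould, 70 mm in diameter, 45 mm high, standing on the table; this point is its centre. A bystander.
- ring2_center (a point): A loose open white ring mould, 70 mm in diameter, 45 mm high, standing on the table; this point is its centre. A bystander.
- carton: Loose blue carton 70 x 110 x 190 mm, standing, flaps to 215 mm; origin at the centre of its underside. A bystander.
- bottle: Loose amber bottle with a red cap, 80 mm in diameter, 210 mm high, standing; origin at the centre of its underside. A bystander.
- spatula: Loose spatula, 240 mm long, lying flat on the table along its x axis; origin on its underside. A bystander.
There are look-alikes about, which are no part of the job. What is meant by the part that bears bar_center is not turquoise, and is the larger of those in its own colour. Of the things shaped like the slab, the marble one is meant.

How it is judged:
On the way:
1. the knockout rod is up at least 36 mm and carries the bar, raised at least 28 mm in the mould and not touched by the fingers (value of joint knockout above 0.036 m and z of bar_center in the frame of stand between 0.139 and 0.165 m and horizontal distance between bar_center and stand below 0.012 m and contact force between the fingers and bar below 0.2 N), for 0.2 s.
At the end, for the whole second after the job is handed in: The bar rests flat (within 0.1 rad), right way up and still on the marble slab, its centre within 40 mm of the slab's middle, released (horizontal distance between bar_center and slab below 0.04 m and z of bar_center in the frame of slab between 0.035 and 0.045 m and angle between bar_center's own z axis and vertical below 0.1 rad and contact force between bar and slab above 0.5 N and linear speed of bar below 0.02 m/s); the robot touches nothing.
It fails at once if the bar is dropped (falls free for more than about 20 mm) (linear speed of bar above 0.6 m/s and contact force between the fingers and bar below 0.01 N and contact force between bar and anything else below 0.01 N).
It fails at once if a loose bystander is shifted by more than 30 mm (distance of any of ring0_center, ring1_center, ring2_center, carton, bottle, spatula from where it was at the start of the episode above 0.03 m).
It also fails if it takes over 48 s, if anything falls off the work surface, if the arm or the gripper's body presses on something with over 40 N, if the wrist force passes 120 N, or if a joint passes its speed limit or range.

## Robot

A 7-joint arm with a two-finger parallel gripper is mounted at the origin on the work surface. World frame = base frame: x ahead of the robot, y to its left, z up, the work surface at z = 0. Lengths are in m, angles in rad, forces in N, time in s.
With the tool pointing down it reaches from about 0.35 to 0.9 m from the base axis. Payload 8.1 kg.
Tool frame: the origin (TCP) lies on the centre line of the jaws, within the pads' length; the fingertips stand 19 mm ahead of it and the grasp point (between the pads) is the TCP; z points along the fingers, y is the direction in which the jaws open and shut (so a half turn about z gives the same grasp; the last joint's range is limited). The gripper opens to 92 mm and grips with 3 to 60 N. Pads are 19 mm wide; open, the fingers measure 130 mm over their backs; the gripper's body (75 mm by 190 mm) begins 47 mm behind the grasp point.
Start: joints at [1.214, 0.434, 0.025, 1.573, -0.012, 1.134, -0.075], TCP at [0.157, -0.605, 0.246] pointing down, gripper open.
Joint ranges: [-2.62, 2.62], [-0.44, 2.09], [-1.27, 1.32], [0.08, 2.57], [-1.32, 4.46], [0.12, 2], [-2.74, 2.74]. Speed limits (rad/s): [2.22, 2.22, 3.01, 3.01, 3.14, 3.14, 3.14].

## Interface

Orientations are given as a rotation vector (axis times angle).
In Python, from cell import monitor, imaging, workorder, outline_of gives the robot as it stands.
- The arm moves only by the tool move_arm, never from a script. Its argument "series" is a list of rows, each a list of 6 numbers: the shift along the world's x, y, z in cm, then the turn, a rotation vector about the world's x, y, z in degrees. A call has 1 to 8 rows; each row shifts and turns the commanded pose from where the row before left it; what a row does not reach is not made up. A row lasts 1/10 s, in which the tool goes at most 50 mm and 8.59 degrees, less where a joint would pass 70% of its speed; a pose out of reach is approached as far as the arm can. A call with a gripper value outside its range is refused whole. "grip" is the opening, from 0 (shut) to 1 (fully open), set as the call begins (left out, the last holds). The fingers move at their own pace and stop on an object; "force" is the grip in N (left out, the last holds). Time passes only in rows, so rows that do not move let the fingers close. It gives the time, the measured TCP pose, the force and the opening at its end, in the units of the state.
- monitor.observe(): the state, without advancing time (a new reading comes with each control period).
- imaging.get_image(name): name is "scene" or "top"; returns a dict with "color" (480x640x3 uint8, red, green, blue), "fx", "fy", "cx", "cy" (pixels), "rvec" (rotation vector, rad) and "tvec" (3), from world to camera coordinates, as OpenCV has them. Camera axes: x right, y down, z forward; pixel columns grow to the right and rows downward; lengths in m; the calibration is good to about 2 mm. A picture is of the moment at which its call begins. There is no depth.
- workorder.sign_off(): hands the job in, once; it reports no verdict.
Trained networks look in the newest picture that a camera, given by its name, has taken for a name from the list of things; names that differ only in an ending like _2 or _b are one class to them, and where a whole thing is asked for, a point or a joint stands for the part that bears it (a point fixed in the world has none). Each returns a list of dicts, best first, with "p" (0 to 1); they miss things now and then, are a little off and sometimes report something else, mostly with a low value. They report only what shows in the picture. A call takes as long as a camera call. They do not tell look-alikes from the thing itself.
- outline_of(camera, thing): "mask" (480x640 bool, what is visible of it) and "rect" ([left, top, width, height] in pixels, round what is visible of it).
The state is a dict: "clock": time; "joints": joint angles; "dq": joint speeds; "joint_efforts": joint torques, N m; "position": TCP position; "ee_rot": TCP orientation; "force": force on the tool from outside, world axes, zero at the start; "ft_torque": the same for the moment, N m; "width": opening from 0.0 (shut) to 1.0 (fully open).
Only numpy, scipy, OpenCV 4.12 (cv2) and the standard library are available. Lean on these libraries where they do the work, as an engineer would, in place of code of your own. Each camera call takes 0.05 s, during which the arm holds its last target. There are 200 camera calls.

## Working session

There is one attempt and no reset: what is moved stays moved. The work goes in short steps, Python scripts to look and compute and a tool call to move; the robot and the scene stay as the last step left them, time stands still between calls to the robot, and variables do not carry over. Pictures are saved under pics/ and viewed, about 8 in all and at most 12, crops included, and the job is handed in when it is done.

Besides the shell and the picture viewer there is one more tool, called after ">>>" by a JSON object that holds its "fn" and its "kwargs", one argument or row to a line. move_arm: Moves the arm, as the interface text tells. Its arguments: {"type":"object","properties":{"series":{"type":"array"},"grip":{"type":"number"},"force":{"type":"number"}},"required":["series"]}

```bash
mkdir -p pics
cat > h.py <<'E'
import numpy as np, cv2
from cell import monitor, imaging, workorder, outline_of
def save(name,fn):
    im=imaging.get_image(name); cv2.imwrite('pics/'+fn,im['color'][:,:,::-1]); return im
def ray(im,uv,z):
    R=cv2.Rodrigues(np.array(im['rvec'],float))[0]; t=np.array(im['tvec'],float)
    d=R.T@np.array([(uv[0]-im['cx'])/im['fx'],(uv[1]-im['cy'])/im['fy'],1]); c=-R.T@t
    return c+d*(z-c[2])/d[2]
def proj(im,P):
    K=np.array([[im['fx'],0,im['cx']],[0,im['fy'],im['cy']],[0,0,1.]])
    return cv2.projectPoints(np.array(P,float).reshape(-1,3),np.array(im['rvec'],float),np.array(im['tvec'],float),K,None)[0].reshape(-1,2)
E
python3 - <<'E'
from h import *
ims={}
for c in('top','scene'):
    im=save(c,c+'0.png'); 
    R=cv2.Rodrigues(np.array(im['rvec'],float))[0];print(c,-R.T@im['tvec'])
    for th in('stand','handle','bar_center','slab','board','carton','bottle','ring0_center','spatula'):
        for o in outline_of(c,th)[:4]:
            m=o['mask'];ys,xs=np.nonzero(m);print(c,th,round(o['p'],2),o['rect'],xs.mean().round(1),ys.mean().round(1))
s=monitor.observe();print(s)
E
```

```text
top [ 0.28075713 -0.00941433  1.18051366]
top stand 0.75 [306.7, 176.8, 124.0, 61.6] 367.3 211.4
top handle 0.8 [390.8, 189.1, 37.4, 25.5] 408.6 198.1
top bar_center 0.68 [338.4, 189.6, 44.6, 23.4] 358.5 198.5
top bar_center 0.68 [326.8, 260.8, 24.5, 19.4] 338.9 269.2
top bar_center 0.65 [376.3, 261.6, 44.3, 39.0] 399.1 280.1
top slab 0.68 [188.3, 224.5, 69.4, 49.0] 222.0 249.0
top slab 0.67 [160.8, 315.5, 73.8, 60.8] 196.0 344.3
top board 0.94 [192.6, 161.0, 66.9, 47.3] 226.2 184.0
top bottle 0.84 [498.3, 254.5, 62.1, 42.4] 529.3 273.2
top bottle 0.66 [489.4, 148.7, 90.6, 67.0] 533.2 182.6
top ring0_center 0.97 [313.1, 130.1, 28.3, 34.6] 328.6 146.4
top ring0_center 0.68 [335.5, 186.3, 48.6, 24.6] 358.5 198.4
top spatula 0.86 [105.0, 188.6, 44.0, 94.9] 129.0 224.1
scene [ 1.41831071 -0.16630794  0.76397752]
scene stand 0.78 [209.3, 235.5, 133.3, 100.1] 273.9 287.1
scene handle 0.59 [221.8, 259.7, 73.5, 46.7] 251.2 285.8
scene bar_center 0.87 [263.0, 246.9, 46.6, 10.3] 287.6 250.6
scene bar_center 0.68 [215.3, 236.5, 39.8, 33.6] 237.8 250.7
scene slab 0.73 [370.4, 237.0, 74.5, 37.9] 
[... 413 characters left out ...]
'clock': 1.0, 'joints': array([ 1.21441337,  0.43447302,  0.02501807,  1.57318319, -0.01159107,
        1.13396198, -0.07508554]), 'dq': array([ 9.30709606e-05,  3.33496059e-04, -1.17488413e-03, -1.00045933e-03,
        9.39010413e-04, -9.85140283e-04,  6.83541767e-04]), 'joint_efforts': array([-1.42582298e-04, -6.67681789e+01,  9.84417312e-01, -3.14814699e+01,
       -6.03589718e-02,  3.25283816e-02,  8.14133273e-05]), 'position': array([ 0.15688957, -0.6050256 ,  0.24576534]), 'ee_rot': array([ 3.11622915e+00,  3.97427764e-01, -3.56455910e-06]), 'force': array([-0.1288654 ,  0.23239609,  0.25385717]), 'ft_torque': array([-0.05526201, -0.022434  , -0.03951546]), 'width': 0.9983005397835099}
```

View both.

View pics/top0.png

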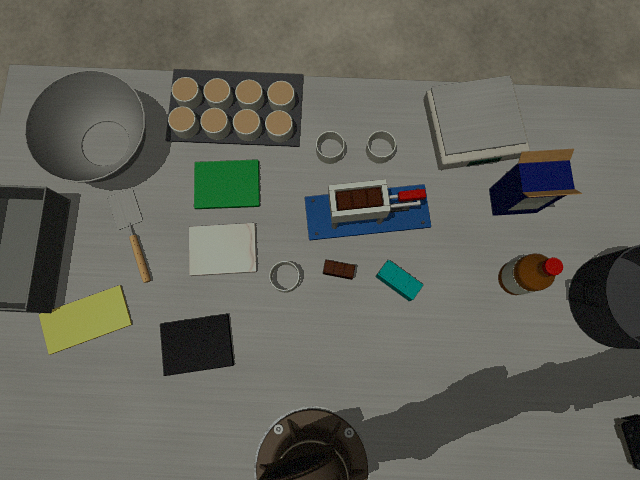

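View pics/scene0.png

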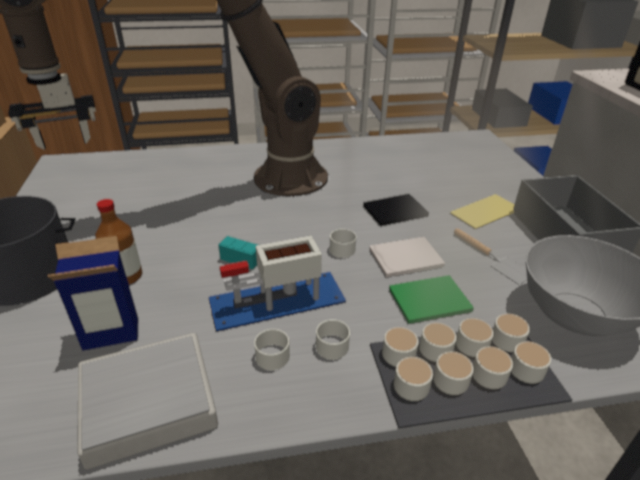

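```bash
cat >> h.py <<'E'
def box(cx,cy,yaw,ox,oy,lx,ly,z):
    c,s=np.cos(yaw),np.sin(yaw)
    return [[cx+c*(ox+a*lx/2)-s*(oy+b*ly/2),cy+s*(ox+a*lx/2)+c*(oy+b*ly/2),z] for a,b in((1,1),(1,-1),(-1,-1),(-1,1))]
E
python3 - <<'E'
from h import *
from scipy.optimize import least_squares
im={c:imaging.get_image(c) for c in('top','scene')}
def rgn(c,lo,hi,roi,big=True):
    hsv=cv2.cvtColor(im[c]['color'],cv2.COLOR_RGB2HSV); m=cv2.inRange(hsv,lo,hi); z=np.zeros_like(m); x0,y0,x1,y1=roi; z[y0:y1,x0:x1]=m[y0:y1,x0:x1]
    n,l,st,ce=cv2.connectedComponentsWithStats(z); i=1+np.argmax(st[1:,4]); return (l==i).astype(np.uint8)
blue=rgn('top',(100,120,60),(125,255,255),(290,170,450,250))
red=cv2.boundingRect(rgn('top',(0,170,120),(6,255,255),(380,180,440,220)));print('red',red)
r=cv2.minAreaRect(cv2.findContours(blue,0,2)[0][0]);bp=cv2.boxPoints(r)
# rays onto z=.01
P=np.array([ray(im['top'],p,.01) for p in bp]);print('blue',P.round(4))
for i in range(2): print(np.linalg.norm(P[i+1]-P[i]))
brown=rgn('top',(0,60,20),(15,255,140),(333,183,385,215))
r2=cv2.minAreaRect(np.argwhere(brown)[:,::-1].astype(np.float32)); print('brown',r2,[ray(im['top'],p,.13).round(4) for p in cv2.boxPoints(r2)], ray(im['top'],r2[0],.136))
wh=rgn('top',(0,0,150),(180,60,255),(322,175,395,225)); cs=cv2.findContours(wh,0,2)[0]; r3=cv2.minAreaRect(max(cs,key=len));print('rim',r3,ray(im['top'],r3[0],.142),[ray(im['top'],p,.142).round(4) for p in cv2.boxPoints(r3)])
for c in('top','scene'):
    o=[q for q in outline_of(c,'slab')]
    for q in o:
        m=q['mask'].astype(np.uint8); r4=cv2.minAreaRect(max(cv2.findContours(m,0,2)[0],key=len)); col=im[c]['color'][q['mask']].mean(0)
        ys,xs=np.nonzero(m); print(c,'slab',col.round(),ray(im[c],(xs.mean(),ys.mean()),.015).round(4), [ray(im[c],p,.015).round(3)[:2] for p in cv2.boxPoints(r4)] if c=='top' else '')
cv2.imwrite('pics/crop1.png',cv2.resize(im['top']['color'][170:310,300:440,::-1],None,fx=4,fy=4,interpolation=2))
E
```

```text
red (399, 190, 27, 9)
blue [[ 0.6214  0.049   0.01  ]
 [ 0.6678 -0.251   0.01  ]
 [ 0.559  -0.2622  0.01  ]
 [ 0.514   0.0325  0.01  ]]
0.30363038869136566
0.10937896068568873
brown ((359.0328369140625, 198.28466796875), (19.218643188476562, 45.23831558227539), 83.41805267333984) [array([ 0.6015, -0.0258,  0.13  ]), array([ 0.6179, -0.1251,  0.13  ]), array([ 0.5742, -0.1309,  0.13  ]), array([ 0.558 , -0.0323,  0.13  ])] [ 0.58605664 -0.0780808   0.136     ]
rim ((358.9712829589844, 197.47671508789062), (30.986696243286133, 57.943031311035156), 83.9909896850586) [ 0.5861315 -0.0774985  0.142    ] [array([ 0.6114, -0.0098,  0.142 ]), array([ 0.631 , -0.1362,  0.142 ]), array([ 0.5611, -0.1445,  0.142 ]), array([ 0.542 , -0.0197,  0.142 ])]
top slab [151. 154. 141.] [0.4799 0.2391 0.015 ] [array([0.532, 0.333]), array([0.55 , 0.165]), array([0.427, 0.149]), array([0.41 , 0.314])]
top slab [27. 27. 26.] [0.2546 0.2808 0.015 ] [array([0.301, 0.38 ]), array([0.331, 0.211]), array([0.21 , 0.184]), array([0.181, 0.35 ])]
scene slab [47. 45. 45.] [0.2679 0.2756 0.015 ] 
scene slab [176. 168. 159.] [0.4929 0.2328 0.015 ]
```

View pics/crop1.png

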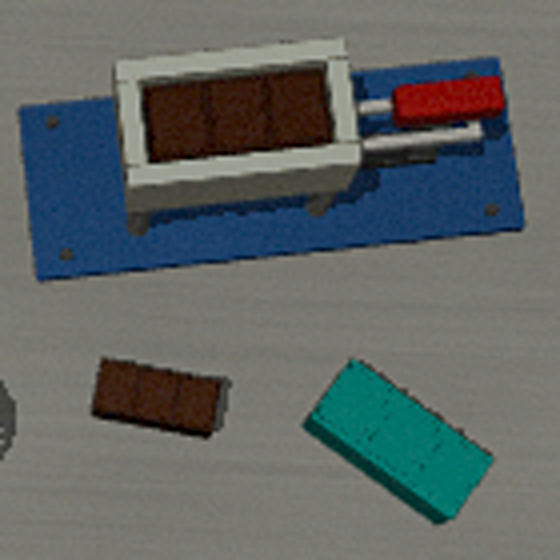

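The bar meant is the larger brown one in the mould at (359,198). The small brown block at (339,269) and the turquoise block at (400,280) are look-alikes. The marble slab is the pale one at (222,249), not the black, yellow or green slabs. I'll check the stand pose in the second view while raising the arm.

>>> {"fn": "move_arm", "kwargs": {
  "series": [
    [0, 0, 4, 0, 0, 0],
    [0, 0, 4, 0, 0, 0],
    [2.5, 2.3, 0, 0, 0, 5],
    [2.5, 2.3, 0, 0, 0, 5],
    [2.5, 2.3, 0, 0, 0, 5],
    [2.5, 2.3, 0, 0, 0, 5],
    [2.5, 2.3, 0, 0, 0, 5],
    [2.5, 2.3, 0, 0, 0, 5]
  ],
  "grip": 1
}}

```text
clock: 2.0
position: [0.3078, -0.4659, 0.3259]
ee_rot: [2.905, 1.195, 0.0]
force: [0.6, -1.3, -0.4]
width: 1.002
```

Run:
```python
from h import *
for c in('top','scene'):
    im=imaging.get_image(c); v=im['color'][:,:,::-1].copy(); v=cv2.resize(v,None,fx=4,fy=4,interpolation=2)
    x,y,w=.586,-.0775,.153
    for b,col in((box(x,y,w,0,0,.072,.128,.142),(0,255,0)),(box(x,y,w,0,0,.048,.104,.142),(255,255,0)),(box(x,y,w,0,-.12,.02,.06,.127),(0,255,255)),(box(.484,.24,.107,0,0,.12,.16,.015),(255,0,255))):
        cv2.polylines(v,[((proj(im,b)+.5)*4).astype(int)],True,col,1)
    v=v[640:1140,720:1740] if c=='top' else v[900:1300,860:1820]
    globals()[c]=cv2.resize(v,(780,int(780*v.shape[0]/v.shape[1])),interpolation=cv2.INTER_AREA)
cv2.imwrite('pics/ov.png',np.vstack([top,scene])[:800]); print(top.shape,scene.shape); print(monitor.observe()['joints'].round(2))
```

```text
(382, 780, 3) (325, 780, 3)
[ 1.    0.28 -0.16  1.6   0.04  1.26  0.06]
```

View pics/ov.png

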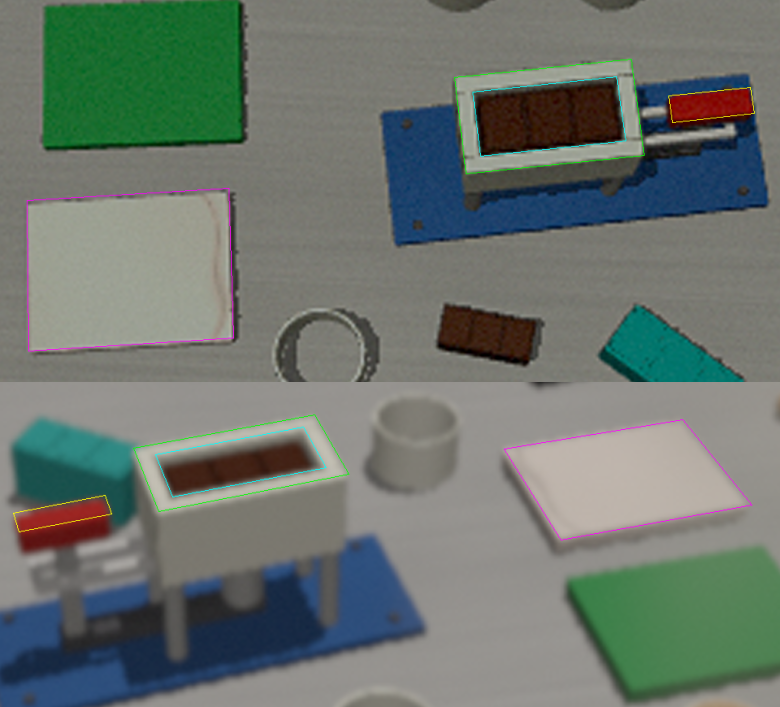

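The overlay fits the mould, the handle and the slab in both views. Moving on to a point above the handle.

>>> {"fn": "move_arm", "kwargs": {
  "series": [
    [2.5, 2.3, 0, 0, 0, 5],
    [2.5, 2.3, 0, 0, 0, 5],
    [2.5, 2.3, 0, 0, 0, 5],
    [2.5, 2.3, 0, 0, 0, 5],
    [2.5, 2.3, 0, 0, 0, 5],
    [2.5, 2.3, 0, 0, 0, 5],
    [2.5, 2.3, 0, 0, 0, 5],
    [2.5, 2.3, 0, 0, 0, 5]
  ]
}}

```text
clock: 2.9
position: [0.5075, -0.2827, 0.3259]
ee_rot: [2.322, 2.115, -0.0]
force: [0.6, -0.7, 0.2]
width: 1.001
```

>>> {"fn": "move_arm", "kwargs": {
  "series": [
    [2.5, 2.3, 0, 0, 0, 5],
    [2.5, 2.3, 0, 0, 0, 5],
    [2.5, 2.3, -1, 0, 0, 4],
    [2.2, 1.7, -3, 0, 0, 0],
    [0, 0, -3, 0, 0, 0],
    [0, 0, -2, 0, 0, 0],
    [0, 0, 0, 0, 0, 0]
  ]
}}

```text
clock: 3.6
position: [0.6021, -0.1974, 0.2325]
ee_rot: [-2.048, -2.376, 0.004]
force: [-1.1, -0.1, -0.2]
width: 1.004
```

>>> {"fn": "move_arm", "kwargs": {
  "series": [
    [0.2, 0.1, -3, 0, 0, 0.3],
    [0, 0, -3, 0, 0, 0],
    [0, 0, -3, 0, 0, 0],
    [0, 0, -1.8, 0, 0, 0],
    [0, 0, -0.7, 0, 0, 0],
    [0, 0, 0, 0, 0, 0],
    [0, 0, 0, 0, 0, 0]
  ]
}}

```text
clock: 4.3
position: [0.6069, -0.1964, 0.1224]
ee_rot: [2.043, 2.384, 0.001]
force: [1.2, 0.1, 0.7]
width: 0.996
```

>>> {"fn": "move_arm", "kwargs": {
  "series": [
    [0, 0, 0, 0, 0, 0],
    [0, 0, 0, 0, 0, 0],
    [0, 0, 0, 0, 0, 0],
    [0, 0, 0, 0, 0, 0],
    [0, 0, 0, 0, 0, 0],
    [0, 0, 0, 0, 0, 0],
    [0, 0, 0, 0, 0, 0],
    [0, 0, 0, 0, 0, 0]
  ],
  "grip": 0,
  "force": 40
}}

```text
clock: 5.1
position: [0.6059, -0.196, 0.1207]
ee_rot: [2.044, 2.386, 0.0]
force: [-0.4, 0.0, -0.8]
width: 0.354
```

>>> {"fn": "move_arm", "kwargs": {
  "series": [
    [0, 0, -0.3, 0, 0, 0],
    [0, 0, 0, 0, 0, 0],
    [0, 0, 0, 0, 0, 0],
    [0, 0, 0, 0, 0, 0],
    [0, 0, 0, 0, 0, 0]
  ]
}}

```text
clock: 5.6
position: [0.6043, -0.1964, 0.1171]
ee_rot: [-2.043, -2.384, 0.004]
force: [-5.1, -0.5, 1.5]
width: 0.216
```

>>> {"fn": "move_arm", "kwargs": {
  "series": [
    [0, 0, 0.6, 0, 0, 0],
    [0, 0, 0.6, 0, 0, 0],
    [0, 0, 0.6, 0, 0, 0],
    [0, 0, 0.6, 0, 0, 0],
    [0, 0, 0.6, 0, 0, 0],
    [0, 0, 0.6, 0, 0, 0],
    [0, 0, 0.6, 0, 0, 0],
    [0, 0, 0.6, 0, 0, 0]
  ]
}}

```text
clock: 6.4
position: [0.6043, -0.1962, 0.1654]
ee_rot: [-2.042, -2.384, 0.003]
force: [-5.6, -2.1, -13.7]
width: 0.217
```

>>> {"fn": "move_arm", "kwargs": {
  "series": [
    [0, 0, 0.2, 0, 0, 0],
    [0, 0, 0, 0, 0, 0],
    [0, 0, 0, 0, 0, 0]
  ]
}}

```text
clock: 6.7
position: [0.6043, -0.1963, 0.1673]
ee_rot: [-2.043, -2.384, 0.003]
force: [-6.3, -2.6, -13.6]
width: 0.21
```

Run:
```python
from h import *
im=save('scene','s2.png'); cv2.imwrite('pics/s2c.png',cv2.resize(im['color'][200:350,180:370,::-1],None,fx=4,fy=4,interpolation=2))
```

```text
(no output)
```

View pics/s2c.png

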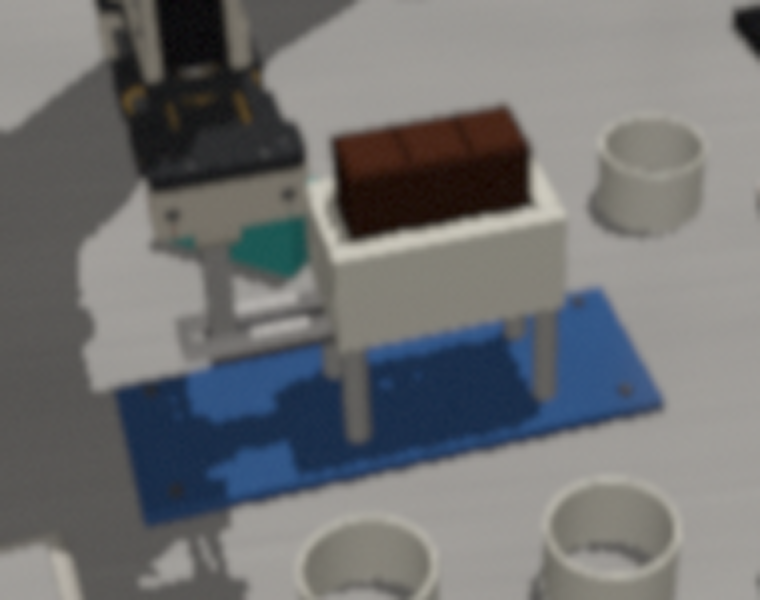

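The bar stands well proud of the rim, at crop (430,170). Releasing the handle and rising.

>>> {"fn": "move_arm", "kwargs": {
  "series": [
    [0, 0, 0, 0, 0, 0],
    [0, 0, 0, 0, 0, 0],
    [0, 0, 0, 0, 0, 0],
    [0, 0, 0, 0, 0, 0],
    [0, 0, 0, 0, 0, 0],
    [0, 0, 0, 0, 0, 0],
    [0, 0, 0, 0, 0, 0],
    [0, 0, 0, 0, 0, 0]
  ],
  "grip": 1
}}

```text
clock: 7.55
position: [0.6059, -0.196, 0.1677]
ee_rot: [2.044, 2.386, 0.0]
force: [-0.6, -0.5, -0.5]
width: 0.856
```

>>> {"fn": "move_arm", "kwargs": {
  "series": [
    [0, 0, 1, 0, 0, 0],
    [0, 0, 2, 0, 0, 0],
    [0, 0, 2, 0, 0, 0],
    [0, 0, 2, 0, 0, 0],
    [-0.6, 4, 0, 0, 0, 0],
    [-0.6, 4, 0, 0, 0, 0],
    [-0.6, 3.9, 0, 0, 0, 0],
    [0, 0, 0, 0, 0, 0]
  ]
}}

```text
clock: 8.35
position: [0.5875, -0.0695, 0.2393]
ee_rot: [-2.033, -2.394, -0.005]
force: [0.6, 0.0, -0.4]
width: 1.0
```

Run:
```python
from h import *
im=save('scene','s3.png'); v=cv2.resize(im['color'],None,fx=4,fy=4,interpolation=2)[:,:,::-1].copy()
for b,col in((box(.586,-.0775,.153,0,0,.044,.1,.181),(0,255,0)),(box(.586,-.0775,.153,0,-.12,.02,.06,.177),(0,255,255))):
    cv2.polylines(v,[((proj(im,b)+.5)*4).astype(int)],True,col,1)
cv2.imwrite('pics/s3c.png',v[720:1280,780:1500]); s=monitor.observe();print(s['position'],s['joints'].round(2))
```

```text
[ 0.58790332 -0.07331386  0.23905308] [ 0.38  0.44 -0.48  1.63  0.22  1.12 -0.  ]
```

View pics/s3c.png

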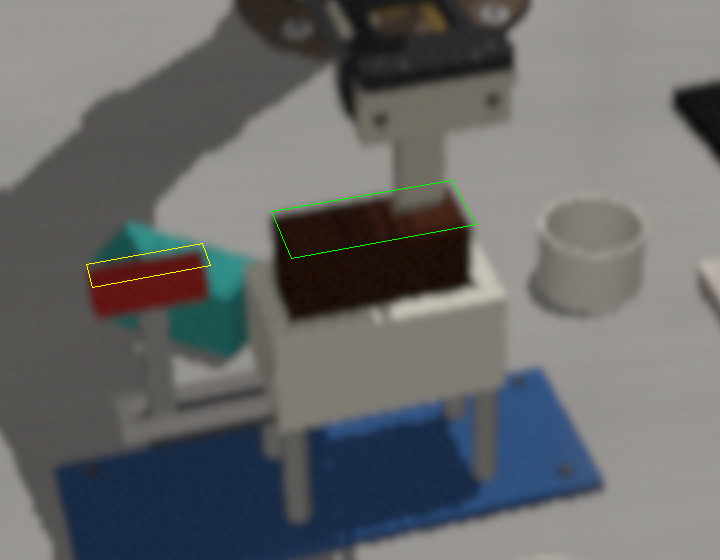

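The bar and handle are up close to the predicted fully raised outline. Lowering the open fingers over the bar's long sides.

>>> {"fn": "move_arm", "kwargs": {
  "series": [
    [-0.2, 0, -2, 0, 0, 0],
    [0, 0, -2, 0, 0, 0],
    [0, 0, -1.7, 0, 0, 0],
    [0, 0, -1, 0, 0, 0],
    [0, 0, -0.4, 0, 0, 0],
    [0, 0, 0, 0, 0, 0],
    [0, 0, 0, 0, 0, 0]
  ]
}}

```text
clock: 9.1
position: [0.5864, -0.0772, 0.1675]
ee_rot: [2.043, 2.385, 0.001]
force: [-0.2, -0.2, -0.3]
width: 1.001
```

>>> {"fn": "move_arm", "kwargs": {
  "series": [
    [0, 0, 0, 0, 0, 0],
    [0, 0, 0, 0, 0, 0],
    [0, 0, 0, 0, 0, 0],
    [0, 0, 0, 0, 0, 0],
    [0, 0, 0, 0, 0, 0],
    [0, 0, 0, 0, 0, 0],
    [0, 0, 0, 0, 0, 0],
    [0, 0, 0, 0, 0, 0]
  ],
  "grip": 0,
  "force": 25
}}

```text
clock: 9.9
position: [0.5859, -0.077, 0.1667]
ee_rot: [-2.044, -2.386, 0.0]
force: [-0.3, 0.2, -0.5]
width: 0.475
```

>>> {"fn": "move_arm", "kwargs": {
  "series": [
    [0, 0, 0, 0, 0, 0],
    [0, 0, 0, 0, 0, 0]
  ]
}}

```text
clock: 10.1
position: [0.5859, -0.077, 0.1667]
ee_rot: [-2.044, -2.386, -0.0]
force: [0.2, 0.0, -0.5]
width: 0.476
```

>>> {"fn": "move_arm", "kwargs": {
  "series": [
    [0, 0, 0.5, 0, 0, 0],
    [0, 0, 0.8, 0, 0, 0],
    [0, 0, 1, 0, 0, 0],
    [0, 0, 1, 0, 0, 0],
    [0, 0, 1.2, 0, 0, 0],
    [0, 0, 1.2, 0, 0, 0],
    [0, 0, 0.8, 0, 0, 0],
    [0, 0, 0, 0, 0, 0]
  ]
}}

```text
clock: 10.9
position: [0.5866, -0.0769, 0.2334]
ee_rot: [2.042, 2.384, 0.002]
force: [0.2, 0.2, -1.9]
width: 0.481
```

Run:
```python
from h import *
im=save('scene','s4.png'); cv2.imwrite('pics/s4c.png',cv2.resize(im['color'][120:300,190:390,::-1],None,fx=3,fy=3,interpolation=2)); s=monitor.observe();print(s['position'],s['force'],s['width'])
```

```text
[ 0.58621531 -0.07703385  0.23239045] [ 0.23865058 -0.71085711 -1.82248191] 0.4740576971726355
```

View pics/s4c.png

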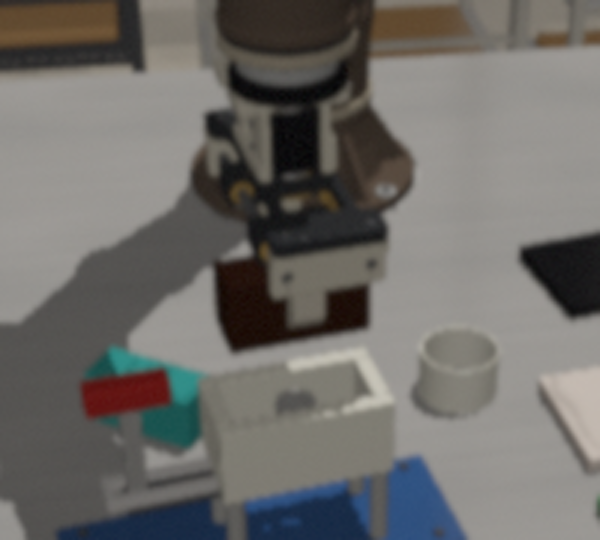

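>>> {"fn": "move_arm", "kwargs": {
  "series": [
    [-0.5, 1.5, 0, 0, 0, 0],
    [-0.9, 2.8, 0, 0, 0, 0],
    [-1, 3.1, 0, 0, 0, 0],
    [-1, 3.1, 0, 0, 0, 0],
    [-1, 3.1, 0, 0, 0, 0],
    [-1, 3.1, 0, 0, 0, 0],
    [-1, 3.1, -0.5, 0, 0, 0],
    [-1, 3.1, -1, 0, 0, 0]
  ]
}}

```text
clock: 11.75
position: [0.5107, 0.1543, 0.2167]
ee_rot: [-2.043, -2.387, -0.001]
force: [0.5, -0.5, -2.1]
width: 0.479
```

>>> {"fn": "move_arm", "kwargs": {
  "series": [
    [-1, 3.1, -1.5, 0, 0, 0],
    [-1, 3.1, -1.5, 0, 0, 0],
    [-0.7, 2, -2, 0, 0, 0],
    [0, 0.6, -2, 0, 0, 0],
    [0, 0, -2, 0, 0, 0],
    [0, 0, -2, 0, 0, 0],
    [0, 0, -1.5, 0, 0, 0],
    [0, 0, 0, 0, 0, 0]
  ]
}}

```text
clock: 12.55
position: [0.4825, 0.2398, 0.0895]
ee_rot: [-2.041, -2.385, 0.007]
force: [-0.7, -0.6, -1.4]
width: 0.482
```

>>> {"fn": "move_arm", "kwargs": {
  "series": [
    [0, 0, 0, 0, 0, 0]
  ]
}}

```text
clock: 12.65
position: [0.4841, 0.2406, 0.0917]
ee_rot: [-2.042, -2.386, 0.001]
force: [0.5, -0.2, -0.9]
width: 0.476
```

>>> {"fn": "move_arm", "kwargs": {
  "series": [
    [0, 0, -1, 0, 0, 0],
    [0, 0, -1, 0, 0, 0],
    [0, 0, -0.8, 0, 0, 0],
    [0, 0, -0.4, 0, 0, 0],
    [0, 0, -0.2, 0, 0, 0],
    [0, 0, 0, 0, 0, 0]
  ]
}}

```text
clock: 13.25
position: [0.4848, 0.24, 0.0575]
ee_rot: [-2.044, -2.386, 0.001]
force: [-0.5, -0.3, -1.3]
width: 0.478
```

>>> {"fn": "move_arm", "kwargs": {
  "series": [
    [0, 0, -0.1, 0, 0, 0],
    [0, 0, -0.1, 0, 0, 0],
    [0, 0, 0, 0, 0, 0]
  ]
}}

```text
clock: 13.55
position: [0.485, 0.24, 0.0558]
ee_rot: [2.044, 2.386, 0.0]
force: [-0.3, -0.3, -2.9]
width: 0.477
```

>>> {"fn": "move_arm", "kwargs": {
  "series": [
    [0, 0, -0.1, 0, 0, 0],
    [0, 0, 0, 0, 0, 0]
  ]
}}

```text
clock: 13.75
position: [0.4849, 0.2399, 0.0547]
ee_rot: [2.044, 2.386, -0.0]
force: [0.3, -0.4, -1.5]
width: 0.478
```

>>> {"fn": "move_arm", "kwargs": {
  "series": [
    [0, 0, -0.1, 0, 0, 0],
    [0, 0, 0, 0, 0, 0]
  ]
}}

```text
clock: 13.95
position: [0.4849, 0.2399, 0.0536]
ee_rot: [2.044, 2.386, -0.0]
force: [-0.4, 0.4, -2.8]
width: 0.475
```

>>> {"fn": "move_arm", "kwargs": {
  "series": [
    [0, 0, -0.1, 0, 0, 0],
    [0, 0, 0, 0, 0, 0]
  ]
}}

```text
clock: 14.15
position: [0.4849, 0.24, 0.0526]
ee_rot: [-2.044, -2.386, 0.0]
force: [-0.4, 0.6, -1.6]
width: 0.479
```

>>> {"fn": "move_arm", "kwargs": {
  "series": [
    [0, 0, -0.1, 0, 0, 0],
    [0, 0, 0, 0, 0, 0]
  ]
}}

```text
clock: 14.35
position: [0.4849, 0.2399, 0.0516]
ee_rot: [2.044, 2.386, -0.0]
force: [0.4, 0.2, -2.2]
width: 0.479
```

>>> {"fn": "move_arm", "kwargs": {
  "series": [
    [0, 0, -0.1, 0, 0, 0],
    [0, 0, 0, 0, 0, 0]
  ]
}}

```text
clock: 14.55
position: [0.4849, 0.24, 0.0507]
ee_rot: [2.044, 2.386, 0.0]
force: [-0.6, -0.2, -2.7]
width: 0.478
```

>>> {"fn": "move_arm", "kwargs": {
  "series": [
    [0, 0, -0.1, 0, 0, 0],
    [0, 0, 0, 0, 0, 0]
  ]
}}

```text
clock: 14.75
position: [0.4849, 0.24, 0.0507]
ee_rot: [2.043, 2.385, 0.0]
force: [-3.2, -2.6, 12.0]
width: 0.477
```

Contact at 0.0507 m, as expected. Backing off slightly, then opening.

>>> {"fn": "move_arm", "kwargs": {
  "series": [
    [0, 0, 0.1, 0, 0, 0],
    [0, 0, 0, 0, 0, 0],
    [0, 0, 0, 0, 0, 0]
  ]
}}

```text
clock: 15.05
position: [0.4849, 0.24, 0.0507]
ee_rot: [2.044, 2.386, 0.0]
force: [-0.5, 0.7, 0.8]
width: 0.476
```

>>> {"fn": "move_arm", "kwargs": {
  "series": [
    [0, 0, 0, 0, 0, 0],
    [0, 0, 0, 0, 0, 0],
    [0, 0, 0, 0, 0, 0],
    [0, 0, 0, 0, 0, 0],
    [0, 0, 0, 0, 0, 0],
    [0, 0, 0, 0, 0, 0],
    [0, 0, 0, 0, 0, 0],
    [0, 0, 0, 0, 0, 0]
  ],
  "grip": 1
}}

```text
clock: 15.85
position: [0.4849, 0.24, 0.0507]
ee_rot: [2.044, 2.386, 0.0]
force: [-0.8, 0.2, -0.7]
width: 1.0
```

>>> {"fn": "move_arm", "kwargs": {
  "series": [
    [0, 0, 1, 0, 0, 0],
    [0, 0, 2, 0, 0, 0],
    [0, 0, 3, 0, 0, 0],
    [0, 0, 4, 0, 0, 0],
    [0, 0, 4, 0, 0, 0],
    [0, 0, 4, 0, 0, 0],
    [0, 0, 2, 0, 0, 0],
    [0, 0, 0, 0, 0, 0]
  ]
}}

```text
clock: 16.65
position: [0.4861, 0.2412, 0.2548]
ee_rot: [2.042, 2.384, 0.009]
force: [0.6, -0.3, 1.0]
width: 1.003
```

Run:
```python
from h import *
im=save('scene','s5.png'); v=cv2.resize(im['color'],None,fx=4,fy=4,interpolation=2)[:,:,::-1].copy()
for b,col in((box(.485,.24,.153,0,0,.044,.1,.065),(0,255,0)),(box(.484,.24,.107,0,0,.12,.16,.015),(255,0,255))):
    cv2.polylines(v,[((proj(im,b)+.5)*4).astype(int)],True,col,1)
cv2.imwrite('pics/s5c.png',cv2.resize(v[600:1600],None,fx=.3,fy=.3,interpolation=cv2.INTER_AREA)); s=monitor.observe();print(s['position'],s['force'])
```

```text
[0.48536222 0.24046111 0.25264597] [-0.67814456  0.58137376 -0.79912088]
```

View pics/s5c.png

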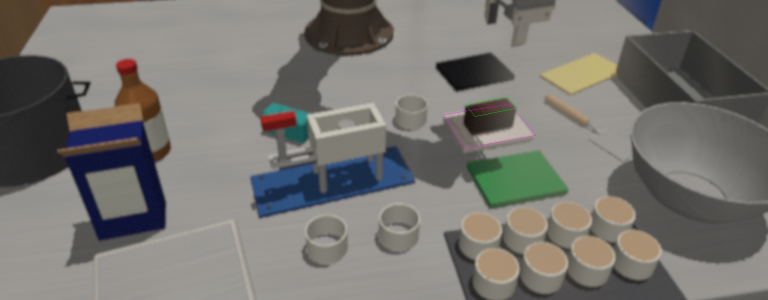

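The bar rests flat in the middle of the marble slab, at (490,118), inside the predicted outline. The bystanders have not moved and the gripper is clear.

```bash
python3 -c "
from h import *
print(workorder.sign_off())"
```

```text
the job is handed in; nothing more can be done
None
```

The chocolate bar is out of the mould and rests flat, the same way up, in the middle of the marble slab. I handed the job in at about 17 s; no verdict was given.

- **Knockout:** I lifted the red handle by about 50 mm and let go. The rod stayed up, with the bar standing well proud of the rim.
- **Moving the bar:** I gripped it by its long sides at 25 N. I lowered it onto the slab in 1 mm steps until the force showed contact (about 12 N at tool height 0.0507 m), then opened the gripper and backed away upward.
- **Last checks:** In the final scene picture, the bar matches its predicted outline, about 1 mm from the slab's estimated centre. The rings, carton, bottle and spatula look unmoved, and the gripper is clear with no force beyond sensor noise. I judged this by eye from that one camera and did not measure the bystanders.
- **Disagreements:** Early on, the two cameras' slab masks differed by about 13 mm in x. I used a point between them, and its outline fitted the slab in both views. After the lift, the bar looked very slightly below the fully raised outline in the picture, but the tool height at contact agreed with a full lift.

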